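# Start a clamping screw blind in a deep well and screw it home

## Robot

A 6-joint arm with a two-finger parallel gripper is mounted at the origin on a cart in front of the work surface, level with it; the furniture and walls round the work are solid. World frame = base frame: x ahead of the robot, y to its left, z up, the work surface at z = 0. Lengths are in mm, angles in rad, forces in N, time in s.
With the tool pointing down it reaches from about 350 to 775 mm from the base axis. Payload 7.3 kg.
Tool frame: the origin (TCP) lies midway between the tips of the shut fingers; the grasp point (between the pads) lies 19 mm behind it; z points along the fingers, y is the line along which they close (so a half turn about z gives the same grasp; the last joint's range is limited). The gripper opens to 92 mm and grips with 3 to 60 N. Pads are 19 mm wide; open, the fingers measure 130 mm over their backs; the gripper's body (75 mm by 190 mm) begins 47 mm behind the grasp point.
Start: joints at [1.09, 0.342, 1.524, -0, 1.275, -0.146], TCP at [172.491, 495.875, 226.741] pointing down, gripper open.
Joint ranges: [-2.53, 2.53], [-0.77, 2.02], [0.04, 2.7], [-1, 4.14], [0.28, 2.66], [-3.11, 3.11]. Speed limits (rad/s): [2.57, 2.57, 3.14, 3.14, 3.14, 3.14].

## Interface

Orientations are given as [roll, pitch, yaw] about the fixed x, y, z axes, in that order (R = Rz(yaw) Ry(pitch) Rx(roll)).
In Python, from plant import bot gives the robot as it stands.
- The arm moves only by the tool jog_arm, never from a script. Its arguments are lists of equal length, an entry for each row: "dp": the shift along the tool's x, y, z in m, a list of three; "twist": the turn about the tool's z in degrees. A call has 1 to 10 rows; each row shifts and turns the commanded pose from where the row before left it, along the tool's axes as they then stand; what a row does not reach is not made up. A row lasts 1/8 s, in which the tool goes at most 62.5 mm and 10.7 degrees, less where a joint would pass 70% of its speed; a pose out of reach is approached as far as the arm can. A call is refused whole if a number of a shift passes 0.0625 or a number of a turn 10.7, either way. A call with a gripper value outside its range is refused whole. "jaw" is the finger opening in m, from 0 to 0.0918, set as the call begins (left out, the last holds). The fingers move at their own pace and stop on an object; the grip force is fixed at half the most. Time passes only in rows, so rows that do not move let the fingers close. It gives the time, the measured TCP pose, the force, the opening and the grip force at its end, in the units of the state.
- bot.get_obs(): the state, without advancing time (a new reading comes with each control period).
- bot.capture(name): name is "side" or "top"; returns the picture (400x640x3 uint8, blue, green, red); there is no depth.
- bot.camera_params(name): a dict with "fx", "fy", "cx", "cy" (pixels), "k1" (the pictures are not rectified: a ray, as slopes to the right and down, at radius r is drawn at 1 + k1 r^2 times it, then the intrinsics apply), "R" (3x3) and "t" (3): a world point X has camera coordinates R X + t. Camera axes: x right, y down, z forward; pixel columns grow to the right and rows downward; lengths in mm; the calibration is good to about 2 mm. A picture is of the moment at which its call begins. camera_params takes no time and is no camera call.
- bot.close_job(): hands the job in; it is judged then, once.
Trained networks look in the newest picture that a camera, given by its name, has taken for a name from the list of things; names that differ only in an ending like _2 or _b are one class to them, and where a whole thing is asked for, a point or a joint stands for the part that bears it (a point fixed in the world has none). Each returns a list of dicts, best first, with "confidence" (0 to 1); they miss things now and then, are a little off and sometimes report something else, mostly with a low value. They report only what shows in the picture. A call takes as long as a camera call. They do not tell look-alikes from the thing itself.
- bot.find_in(camera, label): "bbox" ([centre column, centre row, width, height] in pixels, round what is visible of it).
- bot.masks_of(camera, label): "pixels" (400x640 bool, what is visible of it) and "bbox" ([centre column, centre row, width, height] in pixels, round what is visible of it).
The state is a dict: "time": time; "joint_positions": joint angles; "dq": joint speeds; "tau": joint torques, N m; "tool_pos": TCP position; "tcp_rot": TCP orientation; "contact_force": force on the tool from outside, world axes, zero at the start; "moment": the same for the moment, N m; "grip_width": finger opening in mm; "finger_force": force on a finger pad.
Only numpy, scipy, OpenCV 4.12 (cv2) and the standard library are available. Lean on these libraries where they do the work, as an engineer would, in place of code of your own. Each camera call takes 0.05 s, during which the arm holds its last target. There are 200 camera calls.

## Task

Take the loose hex-headed clamping screw out of its black holder, lower it into the empty well of the clamping fixture, find the start of the hidden thread by feel and screw it in clockwise until its collar sits flush on the boss, as its neighbour's does. Be gentle with the thread: never push or force the screw hard against the fixture. Leave it upright and released, and leave the loose parts round about where they lie.

Things in the scene. Friction and masses are not known exactly. Their poses are not given: they have to be found in the camera images.
- screw_head (a point): Centre of the hexagonal head of the loose steel clamping screw, upright in the holder; z up along the screw. Head 22 mm across flats, 44 mm high (top 22 mm above this point); pairs of flats face along the screw's own x axis and every 60 degrees from it. Collar 36 mm across, top 22 and underside 27 mm below this point.
- screw: The same screw as a whole, about 0.2 kg; origin at its foot, the lowest point of its axis, 95 mm below the head's centre. From the foot up: nose 11 mm diameter to 22 mm, pilot 20.4 mm diameter from 22 to 50 mm, neck 14 mm, collar underside at 68 mm.
- screw_teeth (a point): Point on the screw's axis 6 mm above its foot, level with its three round thread teeth: 5.5 mm thick, standing out to a radius of 10.4 mm at 0, 120 and 240 degrees from the screw's x axis.
- holder: Fixed black holder: upright tube 38 mm outer, 23 mm inner diameter, 46 mm high, on a 60 mm disc; origin at the centre of its underside. The screw stands in it with its foot on the inner floor 6 mm above the table, and lifts straight out (40 mm).
- well_mouth (a point): Centre of the mouth of the empty well, in the top face of the fixture's right-hand boss, 90 mm above the table. Well 23 mm diameter (1.1 mm of clearance round the screw), countersunk to 29 mm at the mouth. Screw home = collar on the boss, head centre 27 mm above this point. The screw stands by itself in the well, so it can be let go and gripped anew.
- insert_face (a point): Point on the well's axis, 50 mm below its mouth: the face of the threaded insert, out of sight. Three openings 120 degrees apart, each 9.4 mm wide, admit the three teeth; their angle differs every time, so up to 2.1 rad of turning finds one. With the teeth resting on the face the head centre is about 42 mm above the mouth; at an opening it drops to about 31 mm.
- fixture: Fixed: steel base 78 x 200 x 12 mm, brass plate, two round bosses 42 mm across, 90 mm high, at y = -55 mm (the empty well) and y = +55 mm (identical screw already home, top at 139 mm). Origin: centre of underside. Thread: right-hand, 5.5 mm down per rad clockwise, about 1 rad from the drop to home, jams 0.5 rad beyond; no anticlockwise turn once dropped. Over 40 N of screw on fixture harms it.
- drive_bogie: Loose geared axle set with grey wheels, 70 x 69 x 31 mm, a bystander; origin under its centre.
- gear_box_small: Loose small gearbox in a brass U bracket, 36 x 103 x 28 mm, a bystander; origin under its centre.
- radio_receiver: Loose black radio receiver box, 38 x 61 x 17 mm, a bystander; origin under its centre.
Things that resemble listed ones, but are neither listed nor needed, are in the scene too. Leave any orange or turquoise look-alike of the screw alone.

How it is judged (in metres and radians):
On the way, in this order (a step that is already met when the one before it is completed fails the run):
1. the screw is lifted out of its holder, upright (height (world z) of screw above 0.06 m and angle between screw's own z axis and vertical below 0.15 rad), for 0.1 s.
2. the teeth have dropped into the thread openings with the screw upright in the well (z of screw_head in the frame of well_mouth below 0.034 m and horizontal distance between screw and well_mouth below 0.004 m and angle between screw's own z axis and vertical below 0.06 rad), for 0.1 s.
At the end, for the whole second after the job is handed in: The screw stands at rest and upright (within 0.04 rad) in the well, its head centre at most 28.5 mm above the well's mouth (collar within 1.5 mm of the boss; 27 mm is fully home) and within 4 mm of its axis (z of screw_head in the frame of well_mouth below 0.0285 m and horizontal distance between screw_head and well_mouth below 0.004 m and angle between screw's own z axis and vertical below 0.04 rad and linear speed of screw below 0.01 m/s); the robot touches nothing.
It fails at once if the screw is forced against the fixture with more than 40 N (thread damaged) (contact force between screw and fixture above 40 N).
It fails at once if a loose bystander is shifted by more than 15 mm (distance of any of drive_bogie, gear_box_small, radio_receiver from where it was at the start of the episode above 0.015 m).
It also fails if it takes over 72 s, if anything falls off the work surface, if the arm or the gripper's body presses on something with over 40 N, if the wrist force passes 120 N, or if a joint passes its speed limit or range.

## Working session

There is one attempt and no reset: what is moved stays moved. The work goes in short steps, Python scripts to look and compute and a tool call to move; the robot and the scene stay as the last step left them, time stands still between calls to the robot, and variables do not carry over. Pictures are saved under pics/ and viewed, at most 10 in all, crops included, and the job is handed in when it is done.

Besides the shell and the picture viewer there is one more tool, called after "Emit:" by a JSON object that holds its "method" and its "body", one argument or row to a line. jog_arm: Moves the arm, as the interface text tells. Its arguments: {"type":"object","properties":{"dp":{"type":"array"},"twist":{"type":"array"},"jaw":{"type":"number"}},"required":["dp","twist"]}

```bash
mkdir -p pics
cat > h.py <<'E'
import numpy as np, cv2
from plant import bot
def cam(n):
    p=bot.camera_params(n); K=np.array([[p['fx'],0,p['cx']],[0,p['fy'],p['cy']],[0,0,1.]])
    return K,np.array([p['k1'],0,0,0,0.]),np.array(p['R']).reshape(3,3),np.array(p['t']).ravel()
def proj(n,X):
    K,d,R,t=cam(n); return cv2.projectPoints(np.atleast_2d(np.array(X,float)),cv2.Rodrigues(R)[0],t,K,d)[0].reshape(-1,2)
def ray(n,uv):
    K,d,R,t=cam(n); q=cv2.undistortPoints(np.array(uv,float).reshape(1,1,2),K,d).ravel()
    return -R.T@t, R.T@np.array([q[0],q[1],1])
def atz(n,uv,z):
    o,v=ray(n,uv); return o+v*(z-o[2])/v[2]
E
python3 - <<'E'
from h import *
a=bot.capture('side');b=bot.capture('top')
cv2.imwrite('pics/side0.png',a);cv2.imwrite('pics/top0.png',b)
for n in('side','top'):
    K,d,R,t=cam(n);print(n,K[0,0],d[0],-R.T@t,R[2])
    for l in('screw_head','screw','holder','fixture','well_mouth','drive_bogie','gear_box_small','radio_receiver'):
        print(l,[(np.round(x['bbox']).tolist(),round(x['confidence'],2)) for x in bot.find_in(n,l)][:5])
E
```

```text
side 470.40768188742373 -0.11813539058321752 [ 584.97891805 -889.08871999  597.52183897] [-0.01241407  0.87943903 -0.47584965]
screw_head [([312.0, 279.0, 21.0, 48.0], 0.93), ([340.0, 264.0, 19.0, 52.0], 0.74)]
screw [([340.0, 265.0, 18.0, 50.0], 0.95), ([266.0, 286.0, 23.0, 57.0], 0.95), ([310.0, 282.0, 17.0, 37.0], 0.59)]
holder [([310.0, 311.0, 35.0, 34.0], 0.73), ([233.0, 250.0, 18.0, 26.0], 0.17)]
fixture [([285.0, 225.0, 48.0, 99.0], 0.97)]
well_mouth [([282.0, 227.0, 51.0, 89.0], 0.9)]
drive_bogie [([388.0, 268.0, 29.0, 32.0], 0.73)]
gear_box_small [([283.0, 182.0, 13.0, 13.0], 0.67)]
radio_receiver [([233.0, 252.0, 18.0, 24.0], 0.59)]
top 436.1303096422856 -0.07128894101459503 [ 507.83438863   32.17362439 1181.67353173] [ 0.04075068  0.00302224 -0.99916478]
screw_head [([416.0, 183.0, 12.0, 16.0], 0.49), ([385.0, 164.0, 17.0, 18.0], 0.44)]
screw [([411.0, 217.0, 14.0, 13.0], 0.75), ([418.0, 184.0, 19.0, 19.0], 0.59), ([386.0, 163.0, 16.0, 15.0], 0.51)]
holder [([410.0, 186.0, 20.0, 22.0], 0.78)]
fixture [([321.0, 212.0, 79.0, 44.0], 0.67)]
well_mouth [([320.0, 213.0, 82.0, 41.0], 0.78)]
drive_bogie [([359.0, 132.0, 25.0, 20.0], 0.63)]
gear_box_small [([212.0, 221.0, 34.0, 18.0], 0.61), ([417.0, 183.0, 12.0, 18.0], 0.48)]
radio_receiver [([335.0, 255.0, 17.0, 14.0], 0.64)]
```

View pics/side0.png

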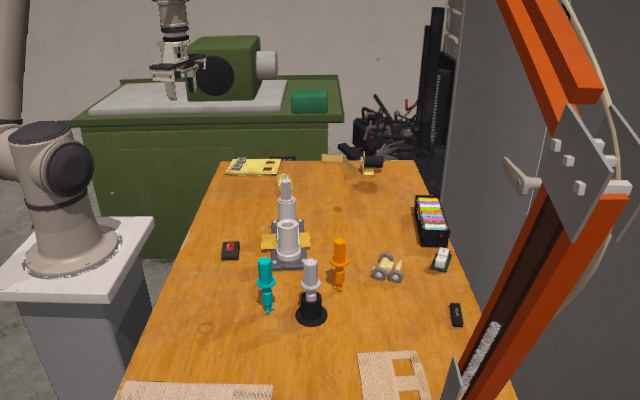

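View pics/top0.png

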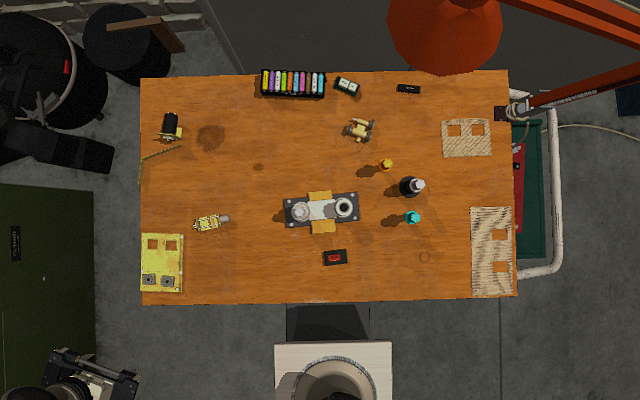

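Run:
```python
from h import *
a=cv2.imread('pics/side0.png');b=cv2.imread('pics/top0.png')
c1=cv2.resize(a[220:330,240:370],None,fx=5,fy=5,interpolation=cv2.INTER_CUBIC)[:,:400*2]
c2=cv2.resize(b[170:235,280:430],None,fx=5,fy=5,interpolation=cv2.INTER_CUBIC)
c1=cv2.resize(a[225:325,255:365],(286,260),interpolation=cv2.INTER_CUBIC)
im=np.zeros((590,752,3),np.uint8);im[:260,:286]=c1;im[260:585,:750]=c2
cv2.imwrite('pics/crop.png',im)
for n in('side','top'):
    for l in('screw','holder','fixture'):
        for m in bot.masks_of(n,l)[:3]:
            r,c=np.nonzero(m['pixels']);print(n,l,round(m['confidence'],2),c.min(),c.max(),r.min(),r.max(),c.mean().round(1),r.mean().round(1))
print('fixture top dz90', atz('top',(343.5,207),90),atz('top',(301,211),139))
print('screw top',atz('top',(418.5,184),123),'holder base',atz('side',(311,314),3))
o=bot.get_obs();print(o['tool_pos'],o['tcp_rot'],o['grip_width'],o['contact_force'])
```

```text
side screw 0.97 256 274 258 311 265.5 281.9
side screw 0.86 330 348 239 290 339.2 262.2
side screw 0.75 301 320 259 300 310.9 279.1
side holder 0.69 295 327 292 327 310.7 312.0
side fixture 0.84 261 310 179 271 286.6 234.7
side fixture 0.62 301 320 259 300 310.7 278.2
top screw 0.71 323 346 249 265 334.7 256.8
top screw 0.61 378 391 158 171 384.3 164.1
top screw 0.57 403 419 210 223 411.0 216.8
top holder 0.71 399 418 177 197 406.6 187.9
top fixture 0.67 285 358 190 231 321.7 209.8
fixture top dz90 [515.00055519 -32.41162635  90.        ] [507.47525218  72.24311435 139.        ]
screw top [ 566.48338653 -214.95961197  123.        ] holder base [ 568.4002971  -220.00832186    3.        ]
[172.49957754 495.8788794  226.73282046] [3.14150436e+00 3.54132563e-05 2.80680221e+00] 91.9038450176623 [0.57807199 0.05774621 0.2317422 ]
```

View pics/crop.png

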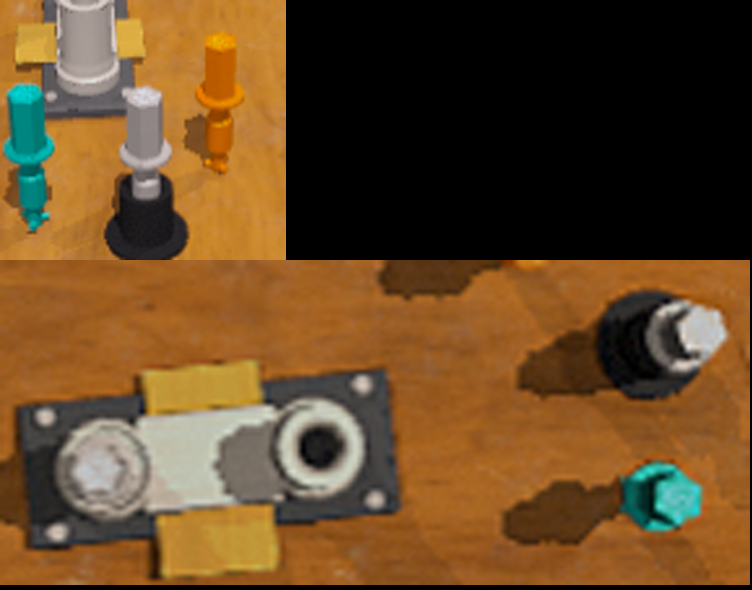

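The three look-alikes are turquoise (side 266,286; top 411,217), orange (side 340,265; top 386,163) and steel (side 311,279; top 419,184). The steel one standing in the black holder fits the description, and the crop confirms it. The empty well is the right-hand boss (top 343.5,207).

Run:
```python
from h import *
print('head top',atz('top',(419.7,184.0),123),atz('side',(310.6,261.4),123))
print('holder disc',atz('top',(409.5,188.1),4),atz('side',(311,314.3),5))
print('mouth',atz('top',(343.5,207.1),90),'collar',atz('top',(300.2,211.4),95))
K,d,R,t=cam('side')
a=cv2.imread('pics/side0.png')
print('turq',atz('top',(411,217),100),'orange',atz('top',(386,164),100))
# predicted side projections
print(proj('side',[[567,-216,123],[567,-216,79],[567,-216,6],[515,-32.4,90]]))
print(proj('top',[[567,-216,123],[567,-216,0],[515,-32.4,90]]))
```

```text
head top [ 566.41681055 -217.90672407  123.        ] [ 569.38017615 -220.01140326  123.        ]
holder disc [ 562.5056135  -217.81853466    4.        ] [ 568.46627597 -223.0865588     5.        ]
mouth [514.75051242 -32.40530023  90.        ] collar [506.51029913  75.94809309  95.        ]
turq [ 486.13539233 -198.95393233  100.        ] orange [ 619.52312394 -140.5682327   100.        ]
[[309.2640183  260.06839712]
 [309.65181384 280.23070714]
 [310.25480593 311.3409612 ]
 [286.32174986 222.7630958 ]]
[[418.91632872 183.7789839 ]
 [408.47463928 186.54067843]
 [343.495362   207.00033045]]
```

Emit:
{"method": "jog_arm", "body": {
  "dp": [
    [-0.0434, -0.0389, 0],
    [-0.0434, -0.0389, 0],
    [-0.0434, -0.0389, 0],
    [-0.0434, -0.0389, 0],
    [-0.0434, -0.0389, 0],
    [-0.0434, -0.0389, 0],
    [-0.0434, -0.0389, 0],
    [-0.0434, -0.0389, 0],
    [-0.0434, -0.0389, 0],
    [-0.0434, -0.0389, 0]
  ],
  "twist": [0, 0, 0, 0, 0, 0, 0, 0, 0, 0],
  "jaw": 0.05
}}

```text
time: 2.45
tool_pos: [455.3, -16.1, 227.0]
tcp_rot: [3.141, 0.001, 2.806]
contact_force: [0.3, 0.9, -0.0]
grip_width: 50.3
finger_force: 0.0
```

Emit:
{"method": "jog_arm", "body": {
  "dp": [
    [-0.0434, -0.0389, 0],
    [-0.0434, -0.0389, 0],
    [-0.0434, -0.0389, 0],
    [-0.0434, -0.0389, 0],
    [0, 0, 0],
    [0, 0, 0],
    [0, 0, 0],
    [0, 0, 0],
    [0, 0, 0],
    [0, 0, 0]
  ],
  "twist": [0, 0, 0, 0, -10.4, -10.4, -10.4, -10.4, -10.4, -10.4]
}}

```text
time: 3.7
tool_pos: [567.4, -218.1, 226.6]
tcp_rot: [3.141, 0.0, -2.381]
contact_force: [0.0, 0.1, -0.2]
grip_width: 50.0
finger_force: 0.0
```

Emit:
{"method": "jog_arm", "body": {
  "dp": [
    [0, 0, 0.045],
    [0, 0, 0.04],
    [0, 0, 0]
  ],
  "twist": [0, 0, 0]
}}

```text
time: 4.08
tool_pos: [565.6, -217.2, 138.7]
tcp_rot: [3.135, -0.002, -2.387]
contact_force: [0.2, 0.1, -0.5]
grip_width: 50.0
finger_force: 0.0
```

Run:
```python
from h import *
a=bot.capture('side')
cv2.imwrite('pics/s1.png',cv2.resize(a[210:340,240:390],None,fx=4,fy=4,interpolation=cv2.INTER_CUBIC))
p=bot.get_obs()['tool_pos'];print(p,proj('side',[p,[568,-218.5,123],[568,-218.5,79]]))
for n in('side',): print([(np.round(x['bbox'],1).tolist(),round(x['confidence'],2)) for x in bot.find_in(n,'screw_head')])
```

```text
[ 567.0585147  -217.93167527  141.2282704 ] [[309.1138489  252.01793441]
 [309.8170783  260.89820222]
 [310.19132626 281.08941634]]
[([311.9, 281.7, 21.3, 46.0], 0.75), ([340.4, 266.2, 19.4, 46.6], 0.61)]
```

View pics/s1.png

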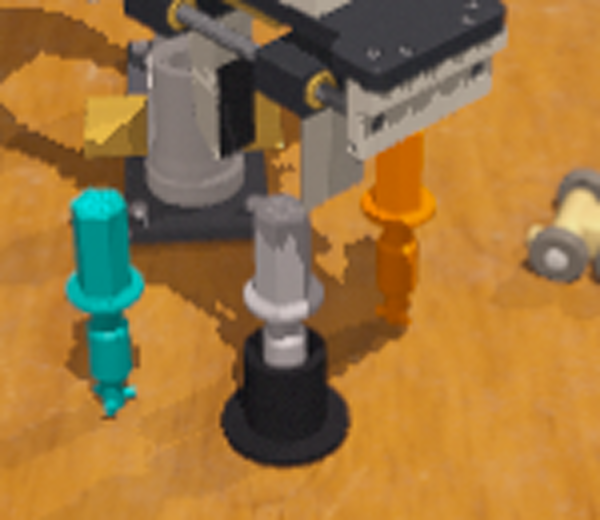

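The steel screw's head top is at side px (310,261), where I predicted it. The fingers straddle it, so I'll go down and grip.

Emit:
{"method": "jog_arm", "body": {
  "dp": [
    [0, 0, 0.03],
    [0, 0, 0.026],
    [0, 0, 0],
    [0, 0, 0]
  ],
  "twist": [0, 0, 0, 0]
}}

```text
time: 4.68
tool_pos: [568.7, -218.8, 88.0]
tcp_rot: [-3.138, 0.001, -2.387]
contact_force: [0.4, -0.4, 1.3]
grip_width: 49.9
finger_force: 0.0
```

Emit:
{"method": "jog_arm", "body": {
  "dp": [
    [0, 0, 0],
    [0, 0, 0],
    [0, 0, 0],
    [0, 0, 0],
    [0, 0, 0],
    [0, 0, 0]
  ],
  "twist": [0, 0, 0, 0, 0, 0],
  "jaw": 0.015
}}

```text
time: 5.42
tool_pos: [567.7, -218.3, 86.1]
tcp_rot: [-3.141, 0.0, -2.387]
contact_force: [-0.4, -0.8, 4.5]
grip_width: 23.9
finger_force: 30.0
```

Emit:
{"method": "jog_arm", "body": {
  "dp": [
    [0, 0, 0],
    [0, 0, 0],
    [0, 0, 0],
    [0, 0, 0]
  ],
  "twist": [0, 0, 10, 0],
  "jaw": 0.032
}}

```text
time: 5.92
tool_pos: [567.1, -217.9, 85.3]
tcp_rot: [3.141, -0.0, -2.56]
contact_force: [-0.5, 0.6, 0.1]
grip_width: 32.1
finger_force: 0.0
```

Emit:
{"method": "jog_arm", "body": {
  "dp": [
    [0, 0, 0],
    [0, 0, 0],
    [0, 0, 0],
    [0, 0, 0]
  ],
  "twist": [0, 0, 0, 0],
  "jaw": 0.015
}}

```text
time: 6.42
tool_pos: [567.3, -218.1, 85.5]
tcp_rot: [3.141, -0.0, -2.561]
contact_force: [-0.1, -1.3, -2.5]
grip_width: 23.6
finger_force: 29.9
```

Emit:
{"method": "jog_arm", "body": {
  "dp": [
    [0, 0, 0],
    [0, 0, 0],
    [0, 0, 0],
    [0, 0, 0]
  ],
  "twist": [0, 0, 10, 0],
  "jaw": 0.032
}}

```text
time: 6.92
tool_pos: [567.5, -218.1, 85.8]
tcp_rot: [-3.142, 0.0, -2.735]
contact_force: [0.5, 0.6, -0.1]
grip_width: 32.1
finger_force: 0.0
```

Emit:
{"method": "jog_arm", "body": {
  "dp": [
    [0, 0, 0],
    [0, 0, 0],
    [0, 0, 0],
    [0, 0, 0]
  ],
  "twist": [0, 0, 0, 0],
  "jaw": 0.015
}}

```text
time: 7.42
tool_pos: [567.6, -218.3, 85.8]
tcp_rot: [-3.141, 0.0, -2.736]
contact_force: [-0.1, -2.1, -1.2]
grip_width: 22.2
finger_force: 30.0
```

Emit:
{"method": "jog_arm", "body": {
  "dp": [
    [0, 0, -0.02],
    [0, 0, -0.03],
    [0, 0, -0.03],
    [0, 0, -0.02],
    [0, 0, 0],
    [0, 0, 0]
  ],
  "twist": [0, 0, 0, 0, 0, 0]
}}

```text
time: 8.18
tool_pos: [566.7, -217.7, 184.4]
tcp_rot: [3.14, -0.001, -2.736]
contact_force: [1.0, 0.8, -1.8]
grip_width: 22.2
finger_force: 30.0
```

Emit:
{"method": "jog_arm", "body": {
  "dp": [
    [-0.0032, 0.0239, 0],
    [-0.0032, 0.0239, 0],
    [-0.0032, 0.0239, 0],
    [-0.0032, 0.0239, 0],
    [-0.0032, 0.0239, 0],
    [-0.0032, 0.0239, 0],
    [-0.0032, 0.0239, 0],
    [-0.0032, 0.0239, 0],
    [0, 0, 0],
    [0, 0, 0]
  ],
  "twist": [0, 0, 0, 0, 0, 0, 0, 0, 0, 0]
}}

```text
time: 9.43
tool_pos: [515.7, -32.5, 185.7]
tcp_rot: [-3.141, 0.0, -2.736]
contact_force: [0.0, -0.5, -1.9]
grip_width: 22.1
finger_force: 30.0
```

Run:
```python
from h import *
a=bot.capture('side')
cv2.imwrite('pics/s2.png',cv2.resize(a[160:290,230:350],None,fx=4.6,fy=4.6,interpolation=cv2.INTER_CUBIC))
o=bot.get_obs();p=o['tool_pos'];print(p,o['tcp_rot'],o['contact_force'],o['grip_width'])
print(proj('side',[p,[516,-32.6,90],[516,-32.6,p[2]-80],[516,-32.6,p[2]+19]]))
```

```text
[515.78089853 -32.76709132 185.69249768] [-3.14120252e+00  1.54051722e-04 -2.73652056e+00] [ 0.40105876 -0.05331205 -1.82688641] 22.347991273787628
[[284.86604617 182.08817699]
 [286.78771338 222.80885675]
 [286.49937473 216.3832852 ]
 [284.60607401 173.49804481]]
```

View pics/s2.png

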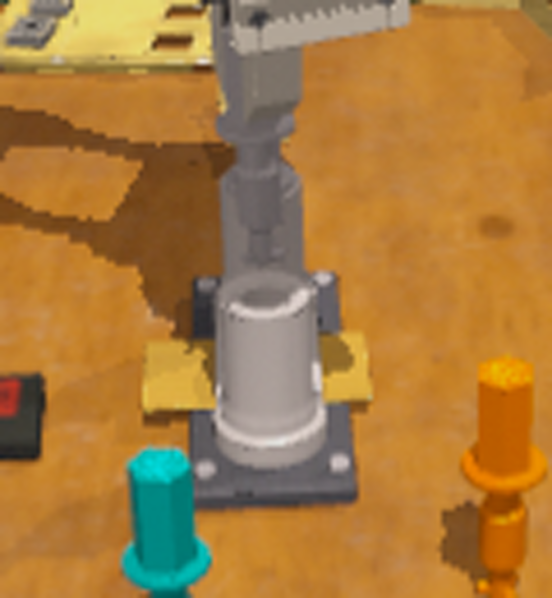

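Emit:
{"method": "jog_arm", "body": {
  "dp": [
    [0, 0, 0.008],
    [0, 0, 0.006],
    [0, 0, 0.001],
    [0, 0, 0.001],
    [0, 0, 0.001],
    [0, 0, 0.001]
  ],
  "twist": [0, 0, 0, 0, 0, 0]
}}

```text
time: 10.22
tool_pos: [515.7, -32.3, 167.8]
tcp_rot: [-3.141, 0.0, -2.736]
contact_force: [-0.2, -0.1, -1.5]
grip_width: 21.8
finger_force: 30.0
```

Emit:
{"method": "jog_arm", "body": {
  "dp": [
    [0, 0, 0.001],
    [0, 0, 0.001],
    [0, 0, 0]
  ],
  "twist": [0, 0, 0]
}}

```text
time: 10.6
tool_pos: [515.5, -32.3, 165.6]
tcp_rot: [3.141, -0.0, -2.736]
contact_force: [0.1, -0.4, -2.3]
grip_width: 22.4
finger_force: 30.0
```

Emit:
{"method": "jog_arm", "body": {
  "dp": [
    [0, 0, 0.001],
    [0, 0, 0.001],
    [0, 0, 0.001],
    [0, 0, 0]
  ],
  "twist": [0, 0, 0, 0]
}}

```text
time: 11.1
tool_pos: [515.5, -32.3, 162.6]
tcp_rot: [3.141, -0.0, -2.736]
contact_force: [-0.3, -0.0, -2.0]
grip_width: 21.8
finger_force: 30.0
```

Emit:
{"method": "jog_arm", "body": {
  "dp": [
    [0, 0, 0.001],
    [0, 0, 0.001],
    [0, 0, 0.001],
    [0, 0, 0]
  ],
  "twist": [0, 0, 0, 0]
}}

```text
time: 11.6
tool_pos: [515.5, -32.3, 159.6]
tcp_rot: [3.142, -0.0, -2.736]
contact_force: [-0.1, -0.1, -1.2]
grip_width: 22.1
finger_force: 30.0
```

Emit:
{"method": "jog_arm", "body": {
  "dp": [
    [0, 0, 0.0015],
    [0, 0, 0.0015],
    [0, 0, 0.0015],
    [0, 0, 0.0015],
    [0, 0, 0.0015],
    [0, 0, 0]
  ],
  "twist": [0, 0, 0, 0, 0, 0]
}}

```text
time: 12.35
tool_pos: [515.5, -32.3, 152.1]
tcp_rot: [3.141, -0.0, -2.736]
contact_force: [0.5, -0.9, -2.9]
grip_width: 22.5
finger_force: 30.0
```

Emit:
{"method": "jog_arm", "body": {
  "dp": [
    [0, 0, 0.0015],
    [0, 0, 0.0015],
    [0, 0, 0.0015],
    [0, 0, 0.0015],
    [0, 0, 0.001],
    [0, 0, 0]
  ],
  "twist": [0, 0, 0, 0, 0, 0]
}}

```text
time: 13.1
tool_pos: [515.5, -32.3, 145.1]
tcp_rot: [3.141, -0.0, -2.736]
contact_force: [0.2, -0.4, -1.6]
grip_width: 22.3
finger_force: 30.0
```

Emit:
{"method": "jog_arm", "body": {
  "dp": [
    [0, 0, 0.002],
    [0, 0, 0.002],
    [0, 0, 0.002],
    [0, 0, 0.002],
    [0, 0, 0.002],
    [0, 0, 0]
  ],
  "twist": [0, 0, 0, 0, 0, 0]
}}

```text
time: 13.85
tool_pos: [515.5, -32.3, 135.0]
tcp_rot: [3.141, -0.0, -2.736]
contact_force: [-0.2, -0.8, -1.7]
grip_width: 22.3
finger_force: 30.0
```

Emit:
{"method": "jog_arm", "body": {
  "dp": [
    [0, 0, 0.002],
    [0, 0, 0.002],
    [0, 0, 0.002],
    [0, 0, 0.002],
    [0, 0, 0.002],
    [0, 0, 0]
  ],
  "twist": [0, 0, 0, 0, 0, 0]
}}

```text
time: 14.6
tool_pos: [515.5, -32.3, 125.0]
tcp_rot: [3.141, -0.0, -2.736]
contact_force: [-0.3, -0.6, -2.1]
grip_width: 22.2
finger_force: 30.0
```

Emit:
{"method": "jog_arm", "body": {
  "dp": [
    [0, 0, 0.001],
    [0, 0, 0.001],
    [0, 0, 0.001],
    [0, 0, 0.001],
    [0, 0, 0.001],
    [0, 0, 0]
  ],
  "twist": [0, 0, 0, 0, 0, 0]
}}

```text
time: 15.35
tool_pos: [515.6, -32.3, 120.1]
tcp_rot: [3.141, 0.0, -2.736]
contact_force: [0.1, -1.2, -0.9]
grip_width: 22.0
finger_force: 30.0
```

Emit:
{"method": "jog_arm", "body": {
  "dp": [
    [0, 0, 0.001],
    [0, 0, 0.001],
    [0, 0, 0.0005],
    [0, 0, 0]
  ],
  "twist": [0, 0, 0, 0]
}}

```text
time: 15.85
tool_pos: [515.5, -32.4, 117.7]
tcp_rot: [3.141, 0.0, -2.736]
contact_force: [-0.1, -1.2, -1.7]
grip_width: 22.4
finger_force: 30.0
```

Emit:
{"method": "jog_arm", "body": {
  "dp": [
    [0, 0, 0.0005],
    [0, 0, 0.0005],
    [0, 0, 0]
  ],
  "twist": [0, 0, 0]
}}

```text
time: 16.23
tool_pos: [515.6, -32.3, 116.7]
tcp_rot: [3.142, 0.0, -2.736]
contact_force: [0.9, -0.1, -1.5]
grip_width: 22.3
finger_force: 30.0
```

Emit:
{"method": "jog_arm", "body": {
  "dp": [
    [0, 0, 0.0005],
    [0, 0, 0]
  ],
  "twist": [0, 0, 0]
}}

```text
$.twist: bad value
```

Emit:
{"method": "jog_arm", "body": {
  "dp": [
    [0, 0, 0.0005],
    [0, 0, 0]
  ],
  "twist": [0, 0]
}}

```text
time: 16.48
tool_pos: [515.7, -32.3, 116.4]
tcp_rot: [-3.141, 0.0, -2.736]
contact_force: [-0.6, -0.8, -0.0]
grip_width: 22.2
finger_force: 30.0
```

Emit:
{"method": "jog_arm", "body": {
  "dp": [
    [0, 0, 0.0005],
    [0, 0, 0]
  ],
  "twist": [0, 0]
}}

```text
time: 16.73
tool_pos: [515.8, -32.3, 116.2]
tcp_rot: [-3.141, 0.001, -2.736]
contact_force: [-0.7, -0.0, 6.1]
grip_width: 22.1
finger_force: 30.0
```

Emit:
{"method": "jog_arm", "body": {
  "dp": [
    [0, 0, 0],
    [0, 0, 0],
    [0, 0, 0]
  ],
  "twist": [4, 4, 0]
}}

```text
time: 17.1
tool_pos: [515.9, -32.5, 116.2]
tcp_rot: [-3.141, 0.001, -2.877]
contact_force: [-0.6, 0.2, 6.2]
grip_width: 22.1
finger_force: 30.0
```

Emit:
{"method": "jog_arm", "body": {
  "dp": [
    [0, 0, 0],
    [0, 0, 0],
    [0, 0, 0]
  ],
  "twist": [4, 4, 0]
}}

```text
time: 17.48
tool_pos: [515.9, -32.6, 116.2]
tcp_rot: [-3.141, 0.001, -3.016]
contact_force: [-1.3, -1.2, 6.0]
grip_width: 21.9
finger_force: 30.0
```

Emit:
{"method": "jog_arm", "body": {
  "dp": [
    [0, 0, 0],
    [0, 0, 0],
    [0, 0, 0]
  ],
  "twist": [4, 4, 0]
}}

```text
time: 17.85
tool_pos: [515.9, -32.7, 116.2]
tcp_rot: [-3.141, 0.001, 3.128]
contact_force: [-0.8, -0.8, 4.7]
grip_width: 22.1
finger_force: 30.0
```

Emit:
{"method": "jog_arm", "body": {
  "dp": [
    [0, 0, 0],
    [0, 0, 0],
    [0, 0, 0]
  ],
  "twist": [4, 4, 0]
}}

```text
time: 18.23
tool_pos: [515.9, -32.9, 116.2]
tcp_rot: [-3.141, 0.001, 2.988]
contact_force: [-0.4, -2.4, 5.5]
grip_width: 22.5
finger_force: 30.0
```

Emit:
{"method": "jog_arm", "body": {
  "dp": [
    [0, 0, 0],
    [0, 0, 0],
    [0, 0, 0]
  ],
  "twist": [4, 4, 0]
}}

```text
time: 18.6
tool_pos: [515.9, -33.0, 116.2]
tcp_rot: [-3.141, 0.001, 2.849]
contact_force: [-0.3, -2.6, 4.2]
grip_width: 22.4
finger_force: 30.0
```

Emit:
{"method": "jog_arm", "body": {
  "dp": [
    [0, 0, 0],
    [0, 0, 0],
    [0, 0, 0]
  ],
  "twist": [4, 4, 0]
}}

```text
time: 18.98
tool_pos: [515.9, -33.1, 116.2]
tcp_rot: [-3.141, 0.001, 2.71]
contact_force: [-0.3, -3.2, 5.4]
grip_width: 22.0
finger_force: 30.0
```

Emit:
{"method": "jog_arm", "body": {
  "dp": [
    [0, 0, 0],
    [0, 0, 0],
    [0, 0, 0]
  ],
  "twist": [4, 4, 0]
}}

```text
time: 19.35
tool_pos: [515.8, -33.2, 116.0]
tcp_rot: [-3.141, 0.001, 2.572]
contact_force: [-0.9, -6.3, 5.0]
grip_width: 22.4
finger_force: 30.0
```

Emit:
{"method": "jog_arm", "body": {
  "dp": [
    [0, 0, 0],
    [0, 0, 0],
    [0, 0, 0]
  ],
  "twist": [4, 4, 0]
}}

```text
time: 19.73
tool_pos: [515.8, -33.1, 115.7]
tcp_rot: [-3.141, 0.001, 2.432]
contact_force: [-0.2, -4.8, 1.8]
grip_width: 22.2
finger_force: 30.0
```

Emit:
{"method": "jog_arm", "body": {
  "dp": [
    [-0.0003, -0.0004, 0.0005],
    [0, 0, 0.0005],
    [0, 0, 0]
  ],
  "twist": [0, 0, 0]
}}

```text
time: 20.1
tool_pos: [515.9, -33.2, 115.0]
tcp_rot: [3.141, 0.001, 2.431]
contact_force: [-1.1, -4.0, 5.9]
grip_width: 22.2
finger_force: 30.0
```

Emit:
{"method": "jog_arm", "body": {
  "dp": [
    [0, 0, 0],
    [0, 0, 0],
    [0, 0, 0]
  ],
  "twist": [3, 3, 0]
}}

```text
time: 20.48
tool_pos: [515.7, -33.2, 114.6]
tcp_rot: [-3.142, 0.001, 2.326]
contact_force: [0.2, -5.0, 1.2]
grip_width: 22.2
finger_force: 30.0
```

Emit:
{"method": "jog_arm", "body": {
  "dp": [
    [-0.0003, -0.0004, 0.0005],
    [0, 0, 0.0005],
    [0, 0, 0]
  ],
  "twist": [1, 1, 0]
}}

```text
time: 20.85
tool_pos: [515.7, -33.2, 113.6]
tcp_rot: [3.141, 0.0, 2.29]
contact_force: [1.5, -4.3, 0.2]
grip_width: 22.4
finger_force: 30.0
```

Emit:
{"method": "jog_arm", "body": {
  "dp": [
    [0, 0, 0.0005],
    [0, 0, 0.0005],
    [0, 0, 0]
  ],
  "twist": [0, 0, 0]
}}

```text
time: 21.22
tool_pos: [515.6, -33.3, 112.6]
tcp_rot: [3.141, 0.0, 2.29]
contact_force: [1.8, -3.0, -0.6]
grip_width: 22.2
finger_force: 30.0
```

Emit:
{"method": "jog_arm", "body": {
  "dp": [
    [0, 0, 0.001],
    [0, 0, 0.001],
    [0, 0, 0.001],
    [0, 0, 0]
  ],
  "twist": [0, 0, 0, 0]
}}

```text
time: 21.72
tool_pos: [515.4, -33.3, 109.5]
tcp_rot: [-3.142, -0.0, 2.29]
contact_force: [2.4, -3.6, 0.3]
grip_width: 22.1
finger_force: 30.0
```

Emit:
{"method": "jog_arm", "body": {
  "dp": [
    [0, 0, 0.001],
    [0, 0, 0.001],
    [0, 0, 0]
  ],
  "twist": [0, 0, 0]
}}

```text
time: 22.1
tool_pos: [515.8, -33.4, 108.2]
tcp_rot: [3.141, 0.001, 2.29]
contact_force: [1.5, -3.5, 3.9]
grip_width: 22.0
finger_force: 30.0
```

Emit:
{"method": "jog_arm", "body": {
  "dp": [
    [0, 0, 0.0003],
    [0, 0, 0],
    [0, 0, 0]
  ],
  "twist": [1.5, 1.5, 0]
}}

```text
time: 22.48
tool_pos: [515.6, -33.3, 107.6]
tcp_rot: [3.141, 0.0, 2.238]
contact_force: [1.5, -3.0, 4.2]
grip_width: 22.5
finger_force: 30.0
```

Emit:
{"method": "jog_arm", "body": {
  "dp": [
    [0, 0, 0.0003],
    [0, 0, 0.0003],
    [0, 0, 0]
  ],
  "twist": [0, 0, 0]
}}

```text
time: 22.85
tool_pos: [515.4, -33.3, 106.6]
tcp_rot: [3.142, -0.0, 2.238]
contact_force: [1.8, -4.1, 0.5]
grip_width: 22.3
finger_force: 30.0
```

Emit:
{"method": "jog_arm", "body": {
  "dp": [
    [0, 0, 0.0003],
    [0, 0, 0.0003],
    [0, 0, 0.0003],
    [0, 0, 0]
  ],
  "twist": [0, 0, 0, 0]
}}

```text
time: 23.35
tool_pos: [515.4, -33.3, 106.0]
tcp_rot: [3.142, 0.0, 2.238]
contact_force: [2.6, -4.2, 1.6]
grip_width: 22.1
finger_force: 30.0
```

Emit:
{"method": "jog_arm", "body": {
  "dp": [
    [0, 0, 0.0003],
    [0, 0, 0.0002],
    [0, 0, 0]
  ],
  "twist": [0, 0, 0]
}}

```text
time: 23.72
tool_pos: [515.6, -33.4, 105.8]
tcp_rot: [3.141, 0.0, 2.238]
contact_force: [1.2, -4.4, 5.5]
grip_width: 22.2
finger_force: 30.0
```

Dropped: the head is about 31 mm above the mouth. Now I'll screw it in, following the pitch.

Emit:
{"method": "jog_arm", "body": {
  "dp": [
    [0, 0, 0.0003],
    [0, 0, 0.0003],
    [0, 0, 0.0003],
    [0, 0, 0]
  ],
  "twist": [4, 4, 4, 0]
}}

```text
time: 24.22
tool_pos: [515.5, -33.5, 105.5]
tcp_rot: [3.141, 0.001, 2.028]
contact_force: [-1.0, -4.4, 10.5]
grip_width: 22.6
finger_force: 30.0
```

Emit:
{"method": "jog_arm", "body": {
  "dp": [
    [0, 0, 0],
    [0, 0, 0],
    [0, 0, 0]
  ],
  "twist": [4, 4, 0]
}}

```text
time: 24.6
tool_pos: [515.3, -33.6, 105.3]
tcp_rot: [-3.142, 0.0, 1.888]
contact_force: [-0.5, -4.4, 9.9]
grip_width: 22.2
finger_force: 30.0
```

Emit:
{"method": "jog_arm", "body": {
  "dp": [
    [0, 0, 0],
    [0, 0, 0.0003],
    [0, 0, 0]
  ],
  "twist": [4, 4, 0]
}}

```text
time: 24.98
tool_pos: [515.1, -33.5, 104.6]
tcp_rot: [-3.141, 0.0, 1.749]
contact_force: [-0.4, -5.9, 6.0]
grip_width: 22.5
finger_force: 30.0
```

Emit:
{"method": "jog_arm", "body": {
  "dp": [
    [0, 0, 0.0004],
    [0, 0, 0.0004],
    [0, 0, 0]
  ],
  "twist": [4, 4, 0]
}}

```text
time: 25.35
tool_pos: [515.1, -33.5, 103.8]
tcp_rot: [-3.141, 0.0, 1.609]
contact_force: [-0.2, -5.2, 7.1]
grip_width: 22.3
finger_force: 30.0
```

Emit:
{"method": "jog_arm", "body": {
  "dp": [
    [0, 0, 0.0004],
    [0, 0, 0.0004],
    [0, 0, 0]
  ],
  "twist": [4, 4, 0]
}}

```text
time: 25.72
tool_pos: [515.0, -33.5, 103.1]
tcp_rot: [-3.141, 0.0, 1.469]
contact_force: [-0.7, -4.6, 7.4]
grip_width: 22.2
finger_force: 30.0
```

Emit:
{"method": "jog_arm", "body": {
  "dp": [
    [0, 0, 0.0004],
    [0, 0, 0.0004],
    [0, 0, 0]
  ],
  "twist": [4, 4, 0]
}}

```text
time: 26.1
tool_pos: [515.0, -33.5, 102.3]
tcp_rot: [-3.141, 0.001, 1.33]
contact_force: [-0.7, -4.5, 8.8]
grip_width: 22.1
finger_force: 30.0
```

Emit:
{"method": "jog_arm", "body": {
  "dp": [
    [0, 0, 0.0004],
    [0, 0, 0]
  ],
  "twist": [4, 0]
}}

```text
time: 26.35
tool_pos: [514.9, -33.5, 102.0]
tcp_rot: [-3.141, 0.001, 1.26]
contact_force: [-1.6, -5.8, 8.8]
grip_width: 22.2
finger_force: 30.0
```

Emit:
{"method": "jog_arm", "body": {
  "dp": [
    [0, 0, 0.0002],
    [0, 0, 0]
  ],
  "twist": [3, 0]
}}

```text
time: 26.6
tool_pos: [514.7, -33.5, 101.9]
tcp_rot: [-3.141, 0.001, 1.208]
contact_force: [-1.8, -5.2, 11.0]
grip_width: 22.2
finger_force: 30.0
```

Emit:
{"method": "jog_arm", "body": {
  "dp": [
    [0, 0, 0],
    [0, 0, 0]
  ],
  "twist": [2, 0]
}}

```text
time: 26.85
tool_pos: [514.5, -33.6, 101.9]
tcp_rot: [-3.14, 0.001, 1.173]
contact_force: [-3.2, -5.1, 10.9]
grip_width: 22.2
finger_force: 30.0
```

Emit:
{"method": "jog_arm", "body": {
  "dp": [
    [0, 0, 0],
    [0, 0, 0],
    [0, 0, 0],
    [0, 0, 0]
  ],
  "twist": [0, 0, 0, 0],
  "jaw": 0.045
}}

```text
time: 27.35
tool_pos: [515.2, -33.0, 100.9]
tcp_rot: [-3.141, -0.0, 1.173]
contact_force: [-0.8, -0.7, 0.1]
grip_width: 45.0
finger_force: 0.0
```

Emit:
{"method": "jog_arm", "body": {
  "dp": [
    [0, 0, -0.02],
    [0, 0, -0.03],
    [0, 0, -0.04],
    [0, 0, -0.04],
    [0, 0, -0.03],
    [0, 0, 0],
    [0, 0, 0]
  ],
  "twist": [0, 0, 0, 0, 0, 0, 0]
}}

```text
time: 28.22
tool_pos: [514.9, -33.1, 260.2]
tcp_rot: [-3.14, 0.0, 1.173]
contact_force: [0.2, 0.4, 0.4]
grip_width: 45.2
finger_force: 0.0
```

Run:
```python
from h import *
a=bot.capture('side')
cv2.imwrite('pics/s3.png',cv2.resize(a[150:290,220:360],None,fx=4.2,fy=4.2,interpolation=cv2.INTER_CUBIC))
o=bot.get_obs();print(o['tool_pos'],o['contact_force'],proj('side',[[515,-33,139],[515,-33,95]]))
```

```text
[514.75493609 -33.14441146 259.83918746] [-0.56738534 -0.15319078 -1.01485401] [[285.38220587 202.5083112 ]
 [286.2124817  220.87064357]]
```

View pics/s3.png

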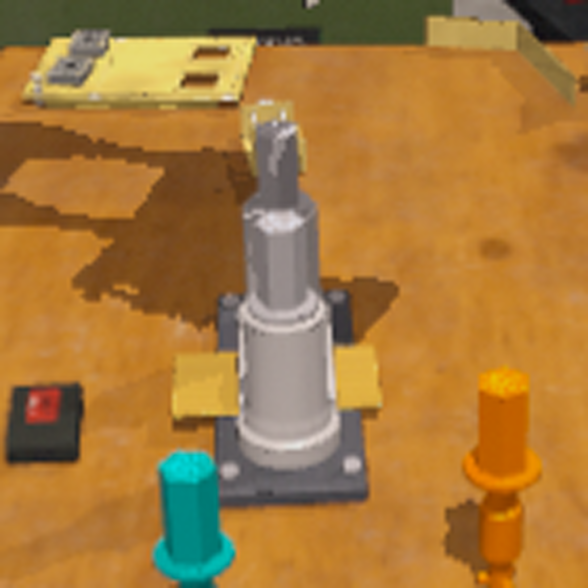

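The screw stands upright in the well at crop (282,260), with its collar flush on the boss at crop (285,310). The gripper is clear, so I'm handing the job in.

```bash
python3 -c "
from h import *
print(bot.close_job())"
```

```text
the job is handed in; nothing more can be done
None
```

The screw is in the well, upright and released, with its collar flush on the boss by the arm readings (head about 27 mm above the mouth) and the last picture; the job was handed in at about 28 s and returned no verdict.

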